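# Hand-check of the band trimmer's limit switches

### The arm

A 6-joint arm with a two-finger parallel gripper is mounted at the origin on the work surface. World frame = base frame: x ahead of the robot, y to its left, z up, the work surface at z = 0. Lengths are in mm, angles in rad, forces in N, time in s.
With the tool pointing down it reaches from about 350 to 775 mm from the base axis. Payload 7.3 kg.
Tool frame: the origin (TCP) lies midway between the tips of the shut fingers; the grasp point (between the pads) lies 19 mm behind it (grip_depth is the distance from the TCP to the grasp point, in mm); z points along the fingers, y is the direction in which the jaws open and shut (so a half turn about z gives the same grasp; the last joint's range is limited). The gripper opens to 92 mm and grips with 3 to 60 N. Pads are 19 mm wide; open, the fingers measure 130 mm over their backs; the gripper's body (75 mm by 190 mm) begins 47 mm behind the grasp point.
Start: joints at [-1.299, 0.342, 1.524, -0, 1.275, -0.146], TCP at [213.043, -479.852, 226.741] pointing down, gripper open.
Joint ranges: [-2.53, 2.53], [-0.77, 2.02], [0.04, 2.7], [-1, 4.14], [0.28, 2.66], [-3.11, 3.11]. Speed limits (rad/s): [2.57, 2.57, 3.14, 3.14, 3.14, 3.14].

### API

Orientations are given as [roll, pitch, yaw] about the fixed x, y, z axes, in that order (R = Rz(yaw) Ry(pitch) Rx(roll)).
In Python, from plant import get_obs, capture, close_job, spot_in, silhouettes, mark_of, grip_depth gives the robot as it stands.
- The arm moves only by the tool servo_tool, never from a script. Its arguments are lists of equal length, an entry for each row: "slide": the shift along the tool's x, y, z normalised to -1 to 1, where 1 is 20 cm, a list of three; "rot": the turn, a rotation vector about the tool's x, y, z normalised to -1 to 1, where 1 is pi rad, a list of three; "claw": the finger opening in mm, from 0 to 91.8. A call has 1 to 5 rows; each row is the pose to reach, as a shift and turn from the pose commanded when the call began, along the tool's axes at that moment, turning the shorter way round; what a row does not reach only later rows make up. A row lasts 1/8 s, in which the tool goes at most 62.5 mm and 10.7 degrees, less where a joint would pass 70% of its speed; a pose out of reach is approached as far as the arm can. A call with a number of a shift or a turn outside -1 to 1 is refused whole. A call with a gripper value outside its range is refused whole. The fingers move at their own pace and stop on an object; the grip force is fixed at half the most. Time passes only in rows, so rows that repeat a pose let the fingers close. It gives the time, the measured TCP pose, the force and the opening at its end, in the units of the state.
- get_obs(): the state, without advancing time (a new reading comes with each control period).
- capture(name): name is "side" or "top" or "wrist"; returns a dict with "frame" (420x560x3 uint8, red, green, blue), "depth" (420x560 float32, mm along the optical axis (not along the pixel's ray), 0 where there is no reading), "vertical_fov" (degrees; the focal length in pixels is half the picture's height over the tangent of half this angle, whatever the lens; pixels are square), "cx", "cy" (the principal point, pixels), "D" ([k1, k2, p1, p2, k3] as OpenCV has them; the pictures are not rectified), "position" and "rotation" of the camera in the world. Camera axes: x right, y down, z forward; pixel columns grow to the right and rows downward; lengths in mm; the calibration is good to about 2 mm. A picture is of the moment at which its call begins.
- close_job(): hands the job in, once; it reports no verdict.
Trained networks look in the newest picture that a camera, given by its name, has taken for a name from the list of things; names that differ only in an ending like _2 or _b are one class to them, and where a whole thing is asked for, a point or a joint stands for the part that bears it (a point fixed in the world has none). Each returns a list of dicts, best first, with "confidence" (0 to 1); they miss things now and then, are a little off and sometimes report something else, mostly with a low value. They report only what shows in the picture. A call takes as long as a camera call.
- spot_in(query, camera): "box" ([left, top, right, bottom] in pixels, round what is visible of it).
- silhouettes(query, camera): "pixels" (420x560 bool, what is visible of it) and "box" ([left, top, right, bottom] in pixels, round what is visible of it).
- mark_of(query, camera): "xy" ([column, row] in pixels: a listed point, or the origin of a listed thing).
The state is a dict: "time": time; "joint_positions": joint angles; "dq": joint speeds; "tau": joint torques, N m; "tool_pos": TCP position; "tcp_rot": TCP orientation; "contact_force": force on the tool from outside, world axes, zero at the start; "moment": the same for the moment, N m; "grip_width": finger opening in mm.
Only numpy, scipy, OpenCV 4.12 (cv2) and the standard library are available. Lean on these libraries where they do the work, as an engineer would, in place of code of your own. Each camera call takes 0.05 s, during which the arm holds its last target. There are 200 camera calls.

### The job

Before the shift, check the wristband trimmer's three limit switches by hand, with the air off: with a fingertip, gently press down the roller of the press-roller slide's switch, then the knife slide's switch, then the mandrel's switch, one at a time in that order of the machine's cycle, holding each down for half a second so that it trips and then letting it spring fully back. Touch nothing else on the machine: do not shift the slides, which move freely with the air off, and leave the jar, wrench, cup and bottle where they are.

Things in the scene. Friction and masses are not known exactly. Their poses are not given: they have to be found in the camera images.
- roller_switch_top (a point): top of the small white roller (13 mm across, 7 mm wide) on the plunger of the press-roller slide's limit switch: the spot to press straight down. The switch, a black box 28 x 20 mm with a bare metal head, stands on a slotted rail beside the slide nearest the robot (it carries two plain steel rollers), off the mandrel's free end. Roller top 140 mm above the bench, 24 mm above the metal head
- knife_switch_top (a point): the same spot on the identical switch of the knife slide, beside the slide on the far side of the mandrel (the one that carries a stack of five thin dark discs)
- mandrel_switch_top (a point): the same spot on the identical switch of the mandrel, on the robot's side of the mandrel's bare shaft, to the left (seen from the robot) of the upright dark headstock plate, before the pillow block
- roller_switch_plunger (a joint): travel of the roller plunger of the press-roller slide's switch, m: 0 up, 0.008 at its hard stop. The spring takes about 2 N to start, 4.4 N at 0.003 and 8 N at the stop; the switch trips from 0.003 on. It is delicate: pushing over 25 N against the stop harms it
- knife_switch_plunger (a joint): the same for the knife slide's switch
- mandrel_switch_plunger (a joint): the same for the mandrel's switch
- roller_switch: the press-roller slide's limit switch as a whole, fixed; origin under its foot, 84 mm below the top of its roller; z up, x along its rail
- knife_switch: the knife slide's limit switch as a whole, fixed; the same frame
- mandrel_switch: the mandrel's limit switch as a whole, fixed; the same frame
- machine: the trimmer, fixed: base 400 (x) by 460 mm (y -200 to 260), 50 mm high; origin on the bench under the mandrel's axis; x to the knife side, y along the mandrel to its headstock. White mandrel 64 mm across, axis 125 mm high, y = 32 to -114 mm, green bands on it; dark headstock plate at y = 56 mm, up to 185 mm, the highest part
- roller_slide_arm (a point): middle of the top of the trip arm of the press-roller slide, an aluminium bar 22 x 56 mm (along the machine's x, y) beside the slide, 143 mm high, its edge 38 mm or more from the switch's roller. The slide runs freely along the machine's x and is not to be moved
- knife_slide_arm (a point): top of the trip arm of the knife slide, the same
- grease_jar: bystander: jar 38 mm across, 42 mm high, on the machine's base at the robot's side; origin under its foot
- wrench: bystander: open wrench 130 mm long lying on the machine's base at the far side; origin at its middle
- cup: bystander: plastic cup 84 mm across, 55 mm high, on the bench to the robot's right of the machine; origin under its foot
- oil_bottle: bystander: bottle 56 mm across, 150 mm high, on the bench to the right of the machine; origin under its foot

How it is judged:
By the outcome, as a careful person would: the job done as asked, in the order asked, and still so for the second after the job is handed in, with the robot touching nothing.
It also fails if it takes over 48 s, if anything falls off the work surface, if the arm or the gripper's body presses on something with over 40 N, if the wrist force passes 120 N, or if a joint passes its speed limit or range.

## Working session

There is one attempt and no reset: what is moved stays moved. The work goes in short steps, Python scripts to look and compute and a tool call to move; the robot and the scene stay as the last step left them, time stands still between calls to the robot, and variables do not carry over. Pictures are saved under pics/ and viewed, about 8 in all and at most 12, crops included, and the job is handed in when it is done.

Besides the shell and the picture viewer there is one more tool, called after ">>>" by a JSON object that holds its "fn" and its "kwargs". servo_tool: Moves the arm, as the interface text tells. Scaled input: -1 to 1 covers 20 cm each way for a shift and pi rad each way for a turn. Its arguments: {"type":"object","properties":{"slide":{"type":"array","items":{"type":"array","items":{"type":"number"}}},"rot":{"type":"array","items":{"type":"array","items":{"type":"number"}}},"claw":{"type":"array","items":{"type":"number"}}},"required":["slide","rot","claw"]}

```bash
mkdir -p pics; cat > h.py <<'E'
import numpy as np, cv2
from plant import *
def cam(n):
    c=capture(n); h=c["frame"].shape[0]
    f=h/2/np.tan(np.radians(c["vertical_fov"])/2)
    c["K"]=np.array([[f,0,c["cx"]],[0,f,c["cy"]],[0,0,1]]); c["R"]=np.array(c["rotation"]); c["p"]=np.array(c["position"]); return c
def ray(c,uv):
    q=cv2.undistortPoints(np.array([[uv]],float),c["K"],np.array(c["D"],float))[0,0]
    return c["R"]@np.array([q[0],q[1],1.])
def atz(c,uv,z):
    d=ray(c,uv); return c["p"]+d*(z-c["p"][2])/d[2]
def dep(c,uv):
    u,v=np.round(uv).astype(int); return c["p"]+ray(c,uv)*c["depth"][v,u]
def proj(c,P):
    return cv2.projectPoints(np.array([P],float),cv2.Rodrigues(c["R"].T)[0],-c["R"].T@c["p"],c["K"],np.array(c["D"],float))[0][0,0]
def save(c,n): cv2.imwrite("pics/"+n,cv2.cvtColor(c["frame"],cv2.COLOR_RGB2BGR))
E
python3 - <<'E'
from h import *
np.set_printoptions(precision=1,suppress=True)
print(get_obs())
for n in("top","side","wrist"):
    c=cam(n); save(c,n+"0.png"); print(n,c["p"],c["R"].tolist(),c["K"][0,0])
    for q,z in(("roller_switch_top",140),("knife_switch_top",140),("mandrel_switch_top",140),("roller_slide_arm",143),("knife_slide_arm",143),("machine",0),("grease_jar",50),("oil_bottle",0)):
        for m in mark_of(q,n)[:3]: print(q,np.array(m["xy"]),round(m["confidence"],2),atz(c,m["xy"],z),dep(c,m["xy"]))
E
```

```text
{'time': 0.0, 'joint_positions': array([-1.3,  0.3,  1.5, -0. ,  1.3, -0.1]), 'dq': array([-0.,  0., -0., -0.,  0., -0.]), 'tau': array([ -0. , -43.1, -24.4,   0.1,   0.1,  -0. ]), 'tool_pos': array([ 212.9, -479.5,  226.1]), 'tcp_rot': array([-3.1, -0. ,  0.4]), 'contact_force': array([0.3, 0.1, 0.3]), 'moment': array([0., 0., 0.]), 'grip_width': 92.00214830948217}
top [ 388.6 -107.2 1016. ] [-2.934748930090019, 0.0008599386373251416, -1.5937117690762905] 441.3234007390597Traceback (most recent call last):
  File "<stdin>", line 7, in <module>
  File "h.py", line 11, in atz
    d=ray(c,uv); return c["p"]+d*(z-c["p"][2])/d[2]
                                               ~^^^
IndexError: invalid index to scalar variable.
```

Rotation comes as roll-pitch-yaw; fix that.

```bash
sed -i 's/c\["R"\]=np.array(c\["rotation"\])/c["R"]=Rot.from_euler("xyz",c["rotation"]).as_matrix()/; 1a from scipy.spatial.transform import Rotation as Rot' h.py
python3 - <<'E'
from h import *
np.set_printoptions(precision=1,suppress=True)
for n in("top","side","wrist"):
    c=cam(n); save(c,n+"0.png"); print(n,c["p"],c["R"][:,2],c["K"][0,0])
    for q,z in(("roller_switch_top",140),("knife_switch_top",140),("mandrel_switch_top",140),("roller_slide_arm",143),("knife_slide_arm",143),("machine",0),("grease_jar",50),("oil_bottle",0)):
        for m in mark_of(q,n)[:3]: print(q,np.array(m["xy"]),round(m["confidence"],2),atz(c,m["xy"],z),dep(c,m["xy"]))
E
```

```text
top [ 388.6 -107.2 1016. ] [ 0.2 -0.  -1. ] 441.3234007390597
roller_switch_top [296.6 269.9] 0.37 [ 450.  -150.9  140. ] [ 451.4 -151.9  120. ]
knife_switch_top [312.9 194.9] 0.51 [ 601.5 -189.2  140. ] [ 600.4 -188.8  144.6]
mandrel_switch_top [173. 246.] 0.36 [502.9  94.7 140. ] [506.  100.3 115.9]
roller_slide_arm [291.3 305.4] 0.6 [ 381.5 -138.3  143. ] [ 381.5 -138.3  144.7]
knife_slide_arm [311.6 163.6] 0.88 [ 667.4 -189.   143. ] [ 666.6 -188.8  145.6]
knife_slide_arm [412.5 280.9] 0.74 [ 422.3 -378.5  143. ] [ 427.4 -420.4    8.5]
machine [251.2 231.1] 0.75 [552.1 -55.1   0. ] [527.2 -63.  154.8]
grease_jar [214.8 301.3] 0.62 [393.   22.6  50. ] [392.8  16.7  94.5]
oil_bottle [411.6 184.4] 0.62 [ 656.1 -440.3    0. ] [ 639.  -419.    64.9]
side [ 323.5 -981.7  811.5] [ 0.2  0.8 -0.6] 425.4381627648917
roller_switch_top [247.4 218.4] 0.52 [ 459.4 -155.8  140. ] [477.6 -45.1  50. ]
knife_switch_top [305.4 215.6] 0.45 [ 603.2 -184.5  140. ] [ 602.7 -185.8  141.2]
knife_switch_top [247.2 245.4] 0.23 [ 438.4 -253.8  140. ] [ 451.9 -168.3   61.1]
mandrel_switch_top [241.8 160.8] 0.6 [499.7 121.8 140. ] [536.3 351.1   0.4]
roller_slide_arm [220.6 215.7] 0.81 [ 395.8 -130.6  143. ] [ 395.7 -131.3  143.5]
knife_slide_arm [333.9 211.8] 0.87 [ 676.9 -192.9  143. ] [ 675.7 -195.7  145.4]
machine [272.2 226.6] 0.88 [550.6 -41.4   0. ] [ 535.3 -104.8   54.7]
grease_jar [217.7 207.7] 0.42 [403.5  27.7  50. ] [ 393.3 -100.7  146.9]
oil_bottle [358.  319.9] 0.95 [ 659.5 -426.8    0. ] [ 638.3 -461.8   51.2]
wrist [ 274.4 -453.1  385.5] [-0.2 -0.1 -1. ] 378.5495030210888
```

View pics/top0.png

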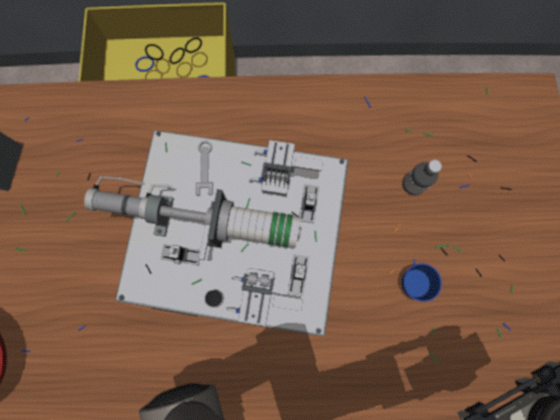

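View pics/side0.png

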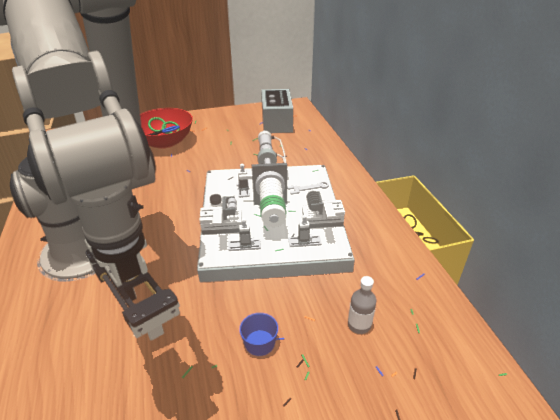

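```bash
python3 - <<'E'
from h import *
t=cv2.imread("pics/top0.png"); s=cv2.imread("pics/side0.png")
def p(im,u,v): return cv2.resize(im[v-22:v+22,u-22:u+22],(264,264),interpolation=cv2.INTER_CUBIC)
a=np.hstack([p(t,298,272),p(t,310,200),p(t,180,252)]); b=np.hstack([p(s,245,230),p(s,304,226),p(s,243,172)])
cv2.imwrite("pics/m1.png",np.vstack([a,b]))
E
```

```text
(no output)
```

View pics/m1.png

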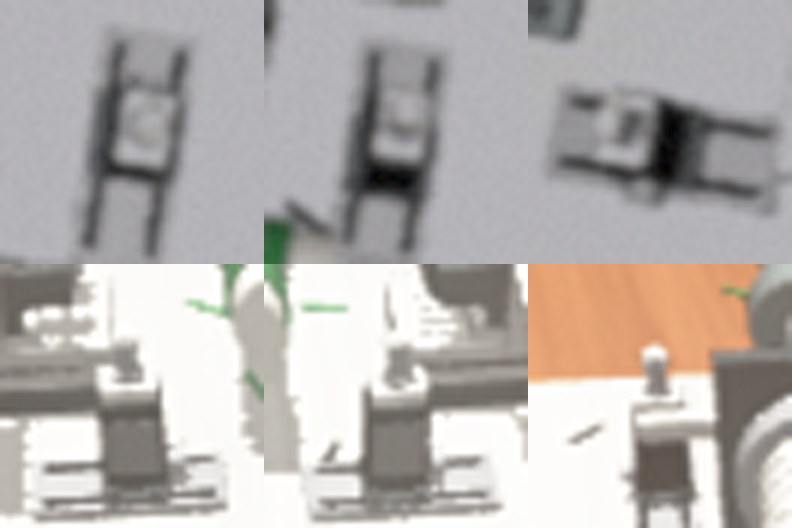

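```bash
python3 - <<'E'
from h import *
np.set_printoptions(precision=1,suppress=True)
t=cam("top"); s=cam("side")
T=dict(r=(300.2,270),k=(311,198),m=(171,250)); S=dict(r=(243.8,221.5),k=(304.7,218.3),m=(242.2,164))
for k in T:
    a=atz(t,T[k],140); b=atz(s,S[k],140)
    print(k,a,b,"side in top",proj(t,b),"top in side",proj(s,a))
C=[atz(t,x,50) for x in((157,132),(344,160),(322,331),(121,297))]
for c in C: print(c)
print("centre",np.mean(C,0))
q=cam("wrist"); R=Rot.from_euler("xyz",get_obs()["tcp_rot"]).as_matrix(); print(R, "cam in tool",R.T@(q["p"]-get_obs()["tool_pos"]),R.T@q["R"])
E
```

```text
r [ 449.7 -158.   140. ] [ 448.2 -165.4  140. ] side in top [304.  270.6] top in side [243.8 219.6]
k [ 595.1 -185.1  140. ] [ 598.1 -194.3  140. ] side in top [315.5 196.5] top in side [302.4 216.3]
m [494.9  98.6 140. ] [497.2 103.3 140. ] side in top [168.7 248.9] top in side [241.7 164.9]
[783.3 160.2  50. ]
[ 704.2 -272.5   50. ]
[ 325.6 -205.3   50. ]
[405.5 227.   50. ]
centre [554.6 -22.7  50. ]
[[ 0.9  0.4  0. ]
 [ 0.4 -0.9 -0. ]
 [-0.   0.  -1. ]] cam in tool [  66.9    0.5 -158.7] [[ 0.  -1.  -0.2]
 [ 1.   0.  -0. ]
 [ 0.  -0.2  1. ]]
```

```bash
cat >> h.py <<'E'
def go(P,yaw=None):
    o=get_obs(); R=Rot.from_euler("xyz",o["tcp_rot"])
    d=R.inv().apply(np.array(P)-o["tool_pos"])/200
    y=o["tcp_rot"][2] if yaw is None else yaw
    r=(R.inv()*Rot.from_euler("xyz",[np.pi,0,y])).as_rotvec()/np.pi
    print("slide",np.round(d,4),"rot",np.round(r,4),"at",np.round(o["tool_pos"],2),"rpy",np.round(o["tcp_rot"],4),"F",np.round(o["contact_force"],1),"t",round(o["time"],2))
E
python3 -c "
from h import *
go([512,-178,260],-0.181)"
```

```text
slide [ 1.9786 -0.7729 -0.1665] rot [0.     0.     0.1906] at [ 213.04 -479.85  226.73] rpy [3.1415 0.     0.4178] F [0.4 0.1 0.7] t 1.6
```

>>> {"fn": "servo_tool", "kwargs": {"slide": [[0.3, -0.1, -0.1667], [0.6, -0.25, -0.1667], [0.9, -0.4, -0.1667], [1.0, -0.4, -0.1667], [1.0, -0.4, -0.1667]], "rot": [[0, 0, 0.05], [0, 0, 0.1], [0, 0, 0.15], [0, 0, 0.1906], [0, 0, 0.1906]], "claw": [0, 0, 0, 0, 0]}}

```text
time: 2.22
tool_pos: [364.9, -324.0, 260.3]
tcp_rot: [3.141, -0.001, -0.177]
contact_force: [0.3, -0.5, 0.3]
grip_width: 46.7
```

```bash
python3 -c "
from h import *
go([512,-178,260],-0.181)"
```

```text
slide [ 0.595  -0.8483  0.0017] rot [ 0.     -0.0002  0.0011] at [ 364.92 -324.    260.28] rpy [ 3.1415e+00 -6.0000e-04 -1.7750e-01] F [ 0.3 -0.5  0.3] t 2.23
```

>>> {"fn": "servo_tool", "kwargs": {"slide": [[0.17, -0.25, 0], [0.34, -0.5, 0], [0.51, -0.73, 0], [0.595, -0.848, 0], [0.595, -0.848, 0]], "rot": [[0, 0, 0], [0, 0, 0], [0, 0, 0], [0, 0, 0], [0, 0, 0]], "claw": [0, 0, 0, 0, 0]}}

```text
time: 2.85
tool_pos: [511.5, -179.8, 259.6]
tcp_rot: [3.141, 0.001, -0.178]
contact_force: [-0.6, 0.6, -0.5]
grip_width: 0.9
```

```bash
python3 - <<'E'
from h import *
np.set_printoptions(precision=1,suppress=True)
c=cam("wrist"); save(c,"w1.png"); print(get_obs()["tool_pos"],get_obs()["tcp_rot"],get_obs()["grip_width"],c["p"],"tip",proj(c,get_obs()["tool_pos"]))
for q in("roller_switch_top","knife_switch_top","mandrel_switch_top","roller_slide_arm","knife_slide_arm"):
    for m in mark_of(q,"wrist")[:3]: print(q,np.array(m["xy"]),round(m["confidence"],2),atz(c,m["xy"],140),dep(c,m["xy"]))
cv2.imwrite("pics/w1b.png",cv2.resize(cv2.imread("pics/w1.png"),(800,600),interpolation=cv2.INTER_CUBIC))
E
```

```text
[ 510.7 -180.7  259.7] [ 3.1  0.  -0.2] 0.3465678076991244 [ 577.6 -191.4  418.3] tip [279.  268.8]
knife_switch_top [260.   84.2] 0.55 [ 600.3 -183.8  140. ] [ 600.2 -183.8  141.3]
```

View pics/w1b.png

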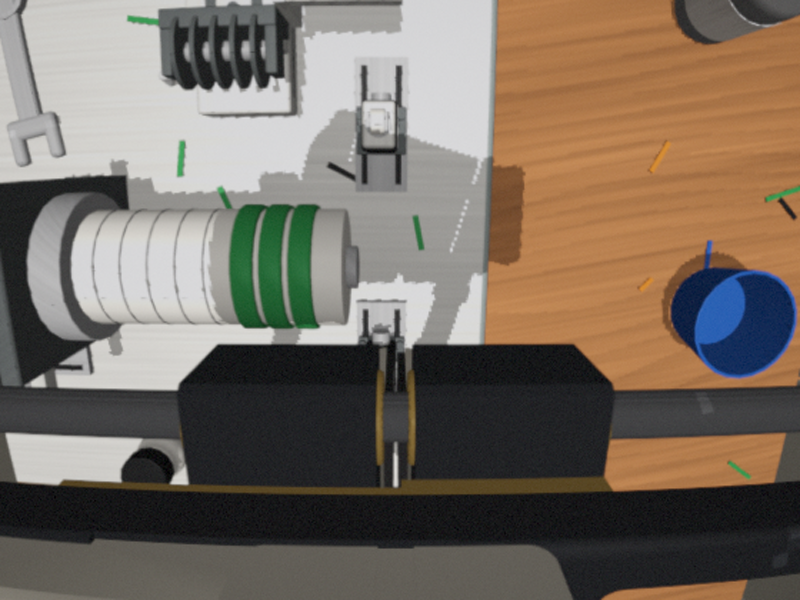

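```bash
cat >> h.py <<'E'
def cloud(c):
    h,w=c["depth"].shape; v,u=np.mgrid[:h,:w]; uv=np.stack([u,v],-1).reshape(-1,1,2).astype(float)
    q=cv2.undistortPoints(uv,c["K"],np.array(c["D"],float))[:,0]
    d=c["depth"].reshape(-1,1); P=c["p"]+(np.c_[q,np.ones(len(q))]*d)@c["R"].T
    P[d[:,0]<=0]=np.nan; return P.reshape(h,w,3)
E
python3 - <<'E'
from h import *
np.set_printoptions(precision=1,suppress=True)
for n in("wrist","top","side"):
    c=cam(n); P=cloud(c)
    for k,p in dict(r=(449,-161),k=(599,-186),m=(496,101)).items():
        near=np.hypot(P[...,0]-p[0],P[...,1]-p[1])<25
        for lo,hi in((130,150),(112,120)):
            Q=P[near&(P[...,2]>lo)&(P[...,2]<hi)]
            if len(Q): print(n,k,lo,len(Q),np.median(Q,0),Q.min(0),Q.max(0))
    if n=="wrist":
        o=get_obs(); R=Rot.from_euler("xyz",o["tcp_rot"])
        T=R.inv().apply((P-o["tool_pos"]).reshape(-1,3)).reshape(P.shape)
        for v in (230,238,245,252,260,270,290,320,340,360): print(v,[T[v,u].round(0).tolist() for u in(40,140,200,258,278,300,400)])
E
```

```text
wrist k 130 262 [ 599.9 -186.   139. ] [ 593.5 -191.6  131.1] [ 607.3 -180.1  142.1]
wrist k 112 456 [ 596.9 -186.2  116.5] [ 587.  -196.3  113.8] [ 613.6 -175.2  119.9]
230 [[nan, nan, nan], [-48.0, -141.0, 209.0], [-47.0, -78.0, 209.0], [-46.0, -18.0, 203.0], [-46.0, 2.0, 204.0], [-47.0, 24.0, 209.0], [-63.0, 145.0, 259.0]]
238 [[-24.0, -187.0, 112.0], [-56.0, -141.0, 208.0], [-56.0, -78.0, 209.0], [-50.0, -18.0, 192.0], [-51.0, 2.0, 194.0], [-56.0, 24.0, 210.0], [-73.0, 145.0, 259.0]]
245 [[-30.0, -186.0, 110.0], [-64.0, -142.0, 209.0], [37.0, -18.0, -74.0], [38.0, -4.0, -76.0], [-60.0, 2.0, 200.0], [37.0, 6.0, -76.0], [37.0, 29.0, -75.0]]
252 [[-35.0, -187.0, 110.0], [-72.0, -143.0, 209.0], [37.0, -17.0, -80.0], [37.0, -4.0, -80.0], [10.0, 1.0, -7.0], [38.0, 5.0, -80.0], [37.0, 28.0, -80.0]]
260 [[-80.0, -254.0, 204.0], [37.0, -29.0, -85.0], [37.0, -16.0, -84.0], [37.0, -4.0, -84.0], [10.0, 1.0, -16.0], [37.0, 5.0, -84.0], [37.0, 26.0, -85.0]]
270 [[-94.0, -260.0, 208.0], [37.0, -27.0, -89.0], [37.0, -15.0, -88.0], [37.0, -4.0, -90.0], [11.0, 1.0, -28.0], [37.0, 5.0, -89.0], [37.
[... 727 characters left out ...]
12 65 [ 447.5 -156.4  116.9] [ 437.1 -167.3  113.4] [ 461.7 -148.4  119.8]
top m 130 37 [495.2  96.5 139. ] [489.3  91.7 130.9] [501.2 103.2 143.6]
top m 112 67 [491.5  95.3 116.7] [483.   87.4 113.2] [508.3 107.9 119.2]
side r 130 27 [ 447.3 -159.8  138.4] [ 442.1 -163.6  131. ] [ 452.9 -151.8  143.4]
side r 112 43 [ 446.9 -162.5  117.5] [ 434.9 -169.7  112.2] [ 461.3 -147.4  119.4]
side k 130 26 [ 598.4 -187.2  136.6] [ 593.2 -190.7  130.1] [ 605.5 -177.9  144.8]
side k 112 40 [ 595.6 -190.4  117.6] [ 585.5 -195.9  112.9] [ 612.6 -175.   119.9]
side m 130 18 [495.   97.2 138.2] [489.   94.5 130.1] [499.6 102.8 144.7]
side m 112 31 [490.7  95.5 116.5] [481.1  89.8 112.1] [507.9 111.4 119.6]
```

```bash
python3 -c "
from h import *
go([449,-158,200],-0.181)"
```

```text
slide [-0.3235 -0.0565  0.3009] rot [ 0.0001 -0.0001 -0.0003] at [ 510.58 -180.8   260.2 ] rpy [ 3.1414e+00 -2.0000e-04 -1.8200e-01] F [-0.6  1.1 -0.3] t 3.3
```

>>> {"fn": "servo_tool", "kwargs": {"slide": [[-0.2, -0.03, 0], [-0.3235, -0.0565, 0.1], [-0.3235, -0.0565, 0.35], [-0.3235, -0.0565, 0.45], [-0.3235, -0.0565, 0.45]], "rot": [[0, 0, 0], [0, 0, 0], [0, 0, 0], [0, 0, 0], [0, 0, 0]], "claw": [0, 0, 0, 0, 0]}}

```text
time: 3.92
tool_pos: [448.4, -157.2, 169.0]
tcp_rot: [-3.141, 0.003, -0.181]
contact_force: [-0.1, 0.9, 0.5]
grip_width: 0.4
```

```bash
python3 - <<'E'
from h import *
go([449,-158,145],-0.181); o=get_obs()
r=[]
for n in("top","side"):
    c=cam(n); im=cv2.cvtColor(c["frame"],cv2.COLOR_RGB2BGR); u,v=proj(c,[449,-158,140]).astype(int); print(n,u,v)
    r.append(cv2.resize(im[v-30:v+30,u-30:u+30],(400,400),interpolation=cv2.INTER_CUBIC))
cv2.imwrite("pics/m2.png",np.hstack(r))
E
```

```text
slide [0.0038 0.0035 0.1202] rot [-0.0003  0.0009 -0.0001] at [ 448.43 -157.2   169.03] rpy [-3.1407e+00  2.9000e-03 -1.8130e-01] F [-0.1  0.9  0.5] t 3.92
top 300 270
side 243 219
```

View pics/m2.png

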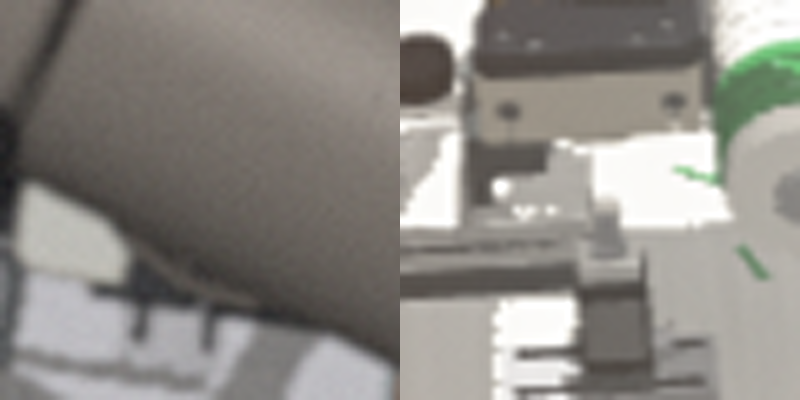

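```bash
python3 - <<'E'
from h import *
np.set_printoptions(precision=0,suppress=True)
c=cam("side"); P=cloud(c); o=get_obs(); R=Rot.from_euler("xyz",o["tcp_rot"])
T=R.inv().apply((P-o["tool_pos"]).reshape(-1,3)).reshape(P.shape)
print(proj(c,o["tool_pos"]))
for v in range(190,214,3): print(v,[T[v,u].tolist() for u in (226,234,240,244,250,257)])
E
```

```text
[243. 210.]
190 [[-31.73434310641933, 69.40323327621505, -109.6999488453938], [-14.468111008493292, 70.09712227105622, -109.01499001172618], [-1.4440828352736663, 72.27227061618021, -109.65401737467725], [7.149989752573675, 70.93955772886764, -108.14335716123267], [20.163592447426495, 74.48328015688381, -109.74184679048963], [35.23812662541762, 78.65372947172939, -111.64141913658594]]
193 [[-31.614452669974394, 79.8347654937148, -109.10014167269927], [-14.425151517829303, 81.88612852198005, -109.37551926921581], [-1.4667364175659627, 85.96693677076462, -111.38156462339579], [6.981803312161475, 83.28982197123834, -108.90604268628961], [19.84600620522062, 85.97861006211053, -109.93403469607094], [34.79471468784559, 88.18465609389816, -110.47927565681992]]
196 [[-31.45956038120741, 90.58985285063193, -108.86895840019078], [-14.459524365654982, 92.02417093635995, -108.7205260213361], [-1.7169013729347729, 93.06994907270922, -108.5894870832907], [6.731294918219563, 91.95435012699008, -107.20155793906581], [19.488272711919905, 91.33520229845142, -105.87336832505346], [34.40751220256773, 93
[... 1185 characters left out ...]
, -71.75990208915039], [-17.21863262795815, 84.7731040011478, -71.16856906466758], [-4.110109854255636, 85.03873834323053, -70.41480672339372], [4.612733401898255, 84.11605101733537, -69.07407382516516], [17.80047434448305, 86.03757361516757, -69.57828120605426], [33.197221193876985, 83.66319998148826, -66.64248521629902]]
211 [[-46.57124242586431, -54.14562665240558, 42.597707120212064], [-25.610152756496625, -50.51402146667457, 41.3336271549514], [-12.023115241155024, -99.5948278056697, 80.34756314339582], [-2.466767900797587, -149.55674082148127, 119.74625207594207], [14.918238586681518, -147.79138197454822, 119.66462375816508], [35.19529114398646, -146.7614309210789, 120.36696254511426]]
```

>>> {"fn": "servo_tool", "kwargs": {"slide": [[0.004, 0.0035, 0.06], [0.004, 0.0035, 0.11], [0.004, 0.0035, 0.12], [0.004, 0.0035, 0.12]], "rot": [[0, 0, 0], [0, 0, 0], [0, 0, 0], [0, 0, 0]], "claw": [0, 0, 0, 0]}}

```text
time: 4.58
tool_pos: [450.0, -158.2, 145.9]
tcp_rot: [-3.142, 0.0, -0.181]
contact_force: [0.2, 0.3, 0.5]
grip_width: 0.6
```

```bash
python3 - <<'E'
from h import *
go([449,-158,135],-0.181)
E
```

```text
slide [-0.0049 -0.0002  0.0543] rot [-0.      0.0001  0.    ] at [ 449.96 -158.22  145.85] rpy [-3.1415e+00  4.0000e-04 -1.8100e-01] F [0.2 0.3 0.5] t 4.58
```

>>> {"fn": "servo_tool", "kwargs": {"slide": [[-0.003, 0, 0.025], [-0.003, 0, 0.042], [-0.003, 0, 0.052], [-0.003, 0, 0.052], [-0.003, 0, 0.052]], "rot": [[0, 0, 0], [0, 0, 0], [0, 0, 0], [0, 0, 0], [0, 0, 0]], "claw": [0, 0, 0, 0, 0]}}

```text
time: 5.2
tool_pos: [449.6, -158.3, 136.0]
tcp_rot: [3.141, -0.001, -0.181]
contact_force: [-1.3, -0.7, 4.1]
grip_width: 0.6
```

>>> {"fn": "servo_tool", "kwargs": {"slide": [[0, 0, 0.009], [0, 0, 0.009], [0, 0, 0.009]], "rot": [[0, 0, 0], [0, 0, 0], [0, 0, 0]], "claw": [0, 0, 0]}}

```text
time: 5.58
tool_pos: [449.6, -158.3, 134.4]
tcp_rot: [3.141, -0.001, -0.181]
contact_force: [-0.8, 0.6, 6.2]
grip_width: 0.4
```

>>> {"fn": "servo_tool", "kwargs": {"slide": [[0, 0, 0], [0, 0, 0], [0, 0, 0], [0, 0, -0.03], [0, 0, -0.1]], "rot": [[0, 0, 0], [0, 0, 0], [0, 0, 0], [0, 0, 0], [0, 0, 0]], "claw": [0, 0, 0, 0, 0]}}

```text
time: 6.2
tool_pos: [448.9, -157.8, 153.9]
tcp_rot: [-3.141, 0.002, -0.181]
contact_force: [0.7, -0.0, -0.6]
grip_width: 0.5
```

>>> {"fn": "servo_tool", "kwargs": {"slide": [[0, 0, -0.3], [0, 0, -0.45], [0, 0, -0.45]], "rot": [[0, 0, 0], [0, 0, 0], [0, 0, 0]], "claw": [0, 0, 0]}}

```text
time: 6.58
tool_pos: [450.4, -158.6, 246.7]
tcp_rot: [3.14, -0.005, -0.181]
contact_force: [0.3, -0.4, -0.5]
grip_width: 0.5
```

```bash
python3 - <<'E'
from h import *
go([600,-186,238],-0.181)
E
```

```text
slide [7.601e-01 1.000e-04 4.750e-02] rot [ 0.0006 -0.0017  0.    ] at [ 450.43 -158.61  246.69] rpy [ 3.1398 -0.0053 -0.1809] F [ 0.3 -0.4 -0.5] t 6.58
```

>>> {"fn": "servo_tool", "kwargs": {"slide": [[0.25, 0, 0], [0.5, 0, 0], [0.7, 0, 0], [0.765, 0, 0.1], [0.765, 0, 0.3]], "rot": [[0, 0, 0], [0, 0, 0], [0, 0, 0], [0, 0, 0], [0, 0, 0]], "claw": [0, 0, 0, 0, 0]}}

```text
time: 7.2
tool_pos: [600.1, -185.7, 182.1]
tcp_rot: [3.141, -0.0, -0.181]
contact_force: [-1.1, -0.1, -0.2]
grip_width: 0.5
```

>>> {"fn": "servo_tool", "kwargs": {"slide": [[0, 0, 0.1], [0, 0, 0.18], [0, 0, 0.18], [0, 0, 0.18]], "rot": [[0, 0, 0], [0, 0, 0], [0, 0, 0], [0, 0, 0]], "claw": [0, 0, 0, 0]}}

```text
time: 7.7
tool_pos: [600.1, -185.9, 148.7]
tcp_rot: [3.141, -0.001, -0.181]
contact_force: [-0.4, -0.0, 0.6]
grip_width: 0.3
```

```bash
python3 - <<'E'
from h import *
go([600,-186,134.5],-0.181)
E
```

```text
slide [-0.0006  0.0008  0.0709] rot [ 0.0001 -0.0004 -0.    ] at [ 600.14 -185.86  148.68] rpy [ 3.1412e+00 -1.3000e-03 -1.8110e-01] F [-0.4 -0.   0.6] t 7.7
```

>>> {"fn": "servo_tool", "kwargs": {"slide": [[0, 0, 0.04], [0, 0, 0.06], [0, 0, 0.071], [0, 0, 0.071], [0, 0, 0.071]], "rot": [[0, 0, 0], [0, 0, 0], [0, 0, 0], [0, 0, 0], [0, 0, 0]], "claw": [0, 0, 0, 0, 0]}}

```text
time: 8.32
tool_pos: [600.6, -186.0, 134.8]
tcp_rot: [3.141, -0.002, -0.181]
contact_force: [0.8, -0.1, 6.3]
grip_width: 0.1
```

Tripped (about 5.3 mm). Hold, then release.

>>> {"fn": "servo_tool", "kwargs": {"slide": [[0, 0, 0], [0, 0, 0], [0, 0, 0], [0, 0, -0.03], [0, 0, -0.1]], "rot": [[0, 0, 0], [0, 0, 0], [0, 0, 0], [0, 0, 0], [0, 0, 0]], "claw": [0, 0, 0, 0, 0]}}

```text
time: 8.95
tool_pos: [599.1, -185.3, 153.3]
tcp_rot: [-3.141, 0.003, -0.181]
contact_force: [0.1, 0.9, -0.0]
grip_width: 0.2
```

>>> {"fn": "servo_tool", "kwargs": {"slide": [[0, 0, -0.3], [0, 0, -0.5], [0, 0, -0.5]], "rot": [[0, 0, 0], [0, 0, 0], [0, 0, 0]], "claw": [0, 0, 0]}}

```text
time: 9.32
tool_pos: [601.1, -186.1, 258.2]
tcp_rot: [3.14, -0.007, -0.181]
contact_force: [0.7, -0.8, -0.7]
grip_width: 0.5
```

```bash
python3 - <<'E'
from h import *
go([495,97,260],-0.181)
E
```

```text
slide [-0.7762 -1.2971 -0.0168] rot [ 0.0006 -0.0022  0.    ] at [ 601.05 -186.13  258.17] rpy [ 3.1398 -0.0069 -0.1809] F [ 0.7 -0.8 -0.7] t 9.32
```

>>> {"fn": "servo_tool", "kwargs": {"slide": [[-0.2, -0.2, 0], [-0.4, -0.4, 0], [-0.6, -0.6, 0], [-0.8, -0.8, 0], [-0.9, -0.95, 0]], "rot": [[0, 0, 0], [0, 0, 0], [0, 0, 0], [0, 0, 0], [0, 0, 0]], "claw": [0, 0, 0, 0, 0]}}

```text
time: 9.95
tool_pos: [454.4, 35.4, 253.0]
tcp_rot: [3.141, 0.003, -0.18]
contact_force: [0.0, 1.3, 0.1]
grip_width: 0.2
```

>>> {"fn": "servo_tool", "kwargs": {"slide": [[-0.2, -0.2, 0], [-0.32, -0.34, 0], [-0.32, -0.34, 0], [-0.32, -0.34, 0]], "rot": [[0, 0, 0], [0, 0, 0], [0, 0, 0], [0, 0, 0]], "claw": [0, 0, 0, 0]}}

```text
time: 10.45
tool_pos: [406.3, 111.7, 253.3]
tcp_rot: [3.141, 0.001, -0.181]
contact_force: [-0.5, -0.2, 0.8]
grip_width: 0.4
```

```bash
python3 - <<'E'
from h import *
np.set_printoptions(precision=1,suppress=True)
c=cam("wrist"); save(c,"w2.png"); P=cloud(c); p=(495,97)
near=np.hypot(P[...,0]-p[0],P[...,1]-p[1])<25
for lo,hi in((130,150),(112,120)):
    Q=P[near&(P[...,2]>lo)&(P[...,2]<hi)]
    print(lo,len(Q),np.median(Q,0),Q.min(0),Q.max(0))
print(proj(c,[495,97,140])*800/560)
cv2.imwrite("pics/w2b.png",cv2.resize(c["frame"][...,::-1],(800,600)))
go([495,97,255],-0.181)
E
```

```text
130 269 [495.4  99.  139.1] [488.8  92.9 132.5] [502.  105.  142.8]
112 488 [492.1  99.7 116.4] [482.3  88.7 112. ] [508.6 109.6 119.9]
[391.9 115.4]
slide [ 0.4 -0.  -0. ] rot [ 0.  0. -0.] at [406.5 111.4 253.3] rpy [ 3.1  0.  -0.2] F [ 0.2 -1.  -0.2] t 10.5
```

View pics/w2b.png

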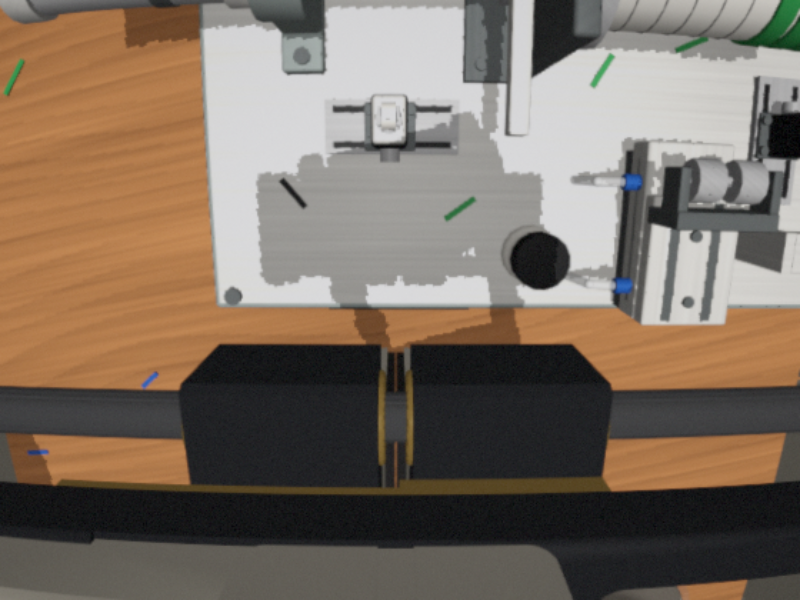

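>>> {"fn": "servo_tool", "kwargs": {"slide": [[0.25, -0.008, 0], [0.4485, -0.0165, 0], [0.4485, -0.0165, 0.2], [0.4485, -0.0165, 0.45], [0.4485, -0.0165, 0.45]], "rot": [[0, 0, 0], [0, 0, 0], [0, 0, 0], [0, 0, 0], [0, 0, 0]], "claw": [0, 0, 0, 0, 0]}}

```text
time: 11.12
tool_pos: [493.1, 97.9, 160.3]
tcp_rot: [3.139, 0.009, -0.183]
contact_force: [-0.0, -0.1, -0.3]
grip_width: 0.1
```

>>> {"fn": "servo_tool", "kwargs": {"slide": [[0, 0, 0.04], [0, 0, 0.07], [0, 0, 0.07], [0, 0, 0.07]], "rot": [[0, 0, 0], [0, 0, 0], [0, 0, 0], [0, 0, 0]], "claw": [0, 0, 0, 0]}}

```text
time: 11.62
tool_pos: [495.6, 99.2, 150.4]
tcp_rot: [-3.141, -0.001, -0.181]
contact_force: [0.2, 1.2, -0.3]
grip_width: 0.3
```

```bash
python3 - <<'E'
from h import *
go([495.3,98.5,134.5],-0.181)
E
```

```text
slide [-0.0008  0.0036  0.0794] rot [-0.0001 -0.0005  0.    ] at [495.56  99.18 150.38] rpy [-3.1414e+00 -1.4000e-03 -1.8080e-01] F [ 0.2  1.2 -0.3] t 11.62
```

>>> {"fn": "servo_tool", "kwargs": {"slide": [[0, 0.002, 0.04], [0, 0.002, 0.068], [0, 0.002, 0.079], [0, 0.002, 0.079], [0, 0.002, 0.079]], "rot": [[0, 0, 0], [0, 0, 0], [0, 0, 0], [0, 0, 0], [0, 0, 0]], "claw": [0, 0, 0, 0, 0]}}

```text
time: 12.25
tool_pos: [495.5, 98.8, 134.3]
tcp_rot: [-3.141, -0.001, -0.181]
contact_force: [-1.2, -0.3, 6.5]
grip_width: 0.7
```

>>> {"fn": "servo_tool", "kwargs": {"slide": [[0, 0, 0], [0, 0, 0], [0, 0, 0], [0, 0, -0.03], [0, 0, -0.1]], "rot": [[0, 0, 0], [0, 0, 0], [0, 0, 0], [0, 0, 0], [0, 0, 0]], "claw": [0, 0, 0, 0, 0]}}

```text
time: 12.88
tool_pos: [494.4, 98.7, 153.7]
tcp_rot: [3.141, 0.002, -0.181]
contact_force: [0.4, 0.8, 0.2]
grip_width: 0.2
```

>>> {"fn": "servo_tool", "kwargs": {"slide": [[0, 0, -0.3], [0, 0, -0.5], [0, 0, -0.6], [-0.2, 0, -0.6], [-0.45, 0, -0.6]], "rot": [[0, 0, 0], [0, 0, 0], [0, 0, 0], [0, 0, 0], [0, 0, 0]], "claw": [0, 0, 0, 0, 0]}}

```text
time: 13.5
tool_pos: [405.7, 114.9, 274.2]
tcp_rot: [3.142, 0.0, -0.182]
contact_force: [-0.9, -0.0, -0.3]
grip_width: 0.3
```

>>> {"fn": "servo_tool", "kwargs": {"slide": [[0, 0, 0], [0, 0, 0], [0, 0, 0], [0, 0, 0]], "rot": [[0, 0, 0], [0, 0, 0], [0, 0, 0], [0, 0, 0]], "claw": [0, 0, 0, 0]}}

```text
time: 14.0
tool_pos: [407.2, 114.8, 273.6]
tcp_rot: [3.141, 0.0, -0.181]
contact_force: [-0.3, -0.2, -0.3]
grip_width: 0.6
```

```bash
python3 - <<'E'
from h import *
np.set_printoptions(precision=1,suppress=True)
print(get_obs()["tool_pos"],get_obs()["contact_force"],get_obs()["time"])
for n in("wrist","top","side"):
    c=cam(n); P=cloud(c); save(c,n+"9.png")
    for k,p in dict(r=(449,-158),k=(600,-186),m=(495,98)).items():
        near=np.hypot(P[...,0]-p[0],P[...,1]-p[1])<25
        Q=P[near&(P[...,2]>130)&(P[...,2]<150)]
        if len(Q): print(n,k,len(Q),np.median(Q,0),Q.max(0))
    for q,z in(("roller_slide_arm",143),("knife_slide_arm",143)):
        for m in mark_of(q,n)[:2]: print(q,n,round(m["confidence"],2),atz(c,m["xy"],z))
E
```

```text
[407.2 114.8 273.6] [-0.3 -0.2 -0.3] 14.0
wrist m 239 [495.3  98.9 138.8] [502.5 104.9 142.7]
top r 34 [ 449.4 -157.6  139.6] [ 455.7 -152.   144.5]
top k 32 [ 599.5 -185.3  139. ] [ 606.2 -181.2  143.4]
top m 37 [495.2  96.6 138.7] [501.2 103.6 143.6]
roller_slide_arm top 0.61 [ 380.3 -132.7  143. ]
knife_slide_arm top 0.6 [ 675.3 -188.9  143. ]
knife_slide_arm top 0.19 [ 383.3 -135.3  143. ]
side r 26 [ 447.9 -159.5  138. ] [ 452.8 -150.1  142.8]
side k 26 [ 598.4 -187.4  137.6] [ 604.6 -179.7  142.5]
side m 18 [494.1  97.7 138.7] [499.5 103.2 142.4]
roller_slide_arm side 0.64 [ 390.5 -128.7  143. ]
roller_slide_arm side 0.46 [394.9 -91.  143. ]
knife_slide_arm side 0.7 [ 671.6 -185.4  143. ]
knife_slide_arm side 0.51 [492.7 124.6 143. ]
```

View pics/side9.png

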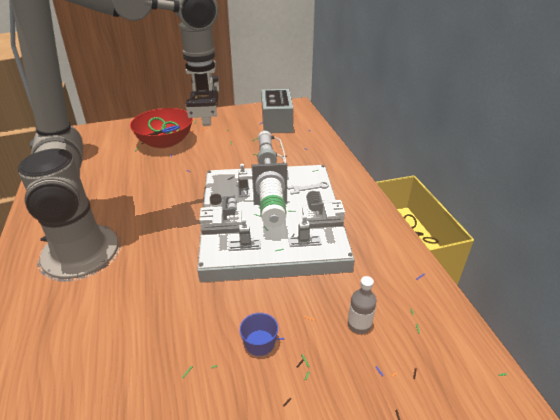

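```bash
python3 -c "
import cv2,numpy as np
a,b=[cv2.GaussianBlur(cv2.imread(f'pics/{n}.png',0)[195:245,200:345],(3,3),0).astype(float) for n in('side0','side9')]
print('shift',cv2.phaseCorrelate(a[:,:50].copy(),b[:,:50].copy()),cv2.phaseCorrelate(a[:,95:].copy(),b[:,95:].copy()))
from plant import close_job; print(close_job())"
```

```text
shift ((0.0075452538908855615, 0.024154650537425937), 0.8773887472512293) ((-0.0269274017497807, 0.018062155179570993), 0.9947067763929875)
the job is handed in; nothing more can be done
None
```

I pressed the three switches with the shut fingertips, in the order asked: press-roller slide, knife slide, mandrel. Each was held down for about half a second or a little more, then released. The job was handed in at about 14 s, with the arm clear of the machine.

- **Presses:** the force at full press was 6.2, 6.3 and 6.5 N. By the spring figures that is about 5 mm of travel, past the 3 mm trip point and short of the stop.
- **First switch:** it went down in two steps. The first step read 4.1 N, just under the trip force of 4.4 N, so I pressed 1.6 mm deeper and held there.
- **Release:** afterwards all three roller tops measured about 138–140 mm high, the same as before the presses.
- **Slides:** the side pictures from before and after show under 0.03 px of movement around both slides. The point network put the slide arms up to about 9 mm apart between pictures. I put that down to its own scatter, because the pictures themselves did not shift.
- **Jar, wrench, cup and bottle:** I checked these by eye only, in the final side picture, where they look unmoved. The fingertips stayed away from them throughout.

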